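# Rehang the soap dish on the other spring hook

## Task

Lift the green soap dish, with its soap in it, out of the grey-banded hook and hang it on the blue-banded hook without setting it down, keeping it level all the way. Ease it down into the blue hook by feel until its catch has snapped in and it stands on the seat, prove it home with a steady push of 15 to 20 N for half a second, never forcing that hook with more than 30 N, then let go. Leave the soap in the dish and the other things on the ledge as they are.

Things in the scene. Friction and masses are not known exactly. Their poses are not given: they have to be found in the camera images.
- dish: green plastic hanging soap dish, about 160 g. Origin: middle of the underside of its downward tongue; z up, tray out to -x. Tongue 10 mm (x) by 24 mm (y), 80 mm long; its lowest 16 mm is a full tooth, above it is a slot in the +x face for the catch. Bridge above: z 80 to 88 mm, x -24 to +5 mm, 36 mm wide. Hung, it points the same way as its hook, tray up to 4 degrees low
- dish_handle (a point): middle of the dish's handle: an upright plate centred over the tongue, 12 mm thick (dish x), 36 mm wide (y), 50 mm tall (z 88 to 138 mm above the dish's origin); this point is at 116 mm. Grasp it from above, fingers closing along the dish's x
- dish_tray (a point): middle of the tray floor's underside: ridged tray 86 mm (x) by 120 mm (y) by 22 mm tall, 65 mm to -x of the dish's origin and 37 mm below it; a strap at x -20 to -24 mm joins it to the bridge. The tray hangs lower than the hooks' tops, so leave and reach a hook from its -x side
- soap: white soap bar 52 x 82 x 24 mm, 90 g, lying loose in the dish; origin at the middle of its underside
- hook_a: the hook with the GREY band, where the dish hangs at the start: steel post 190 mm tall on a 120 x 100 x 10 mm base plate fixed to the ledge. Origin at ledge level under the middle of its upright pocket, z up; the post stands on the pocket's +x side, a hung dish sticks out to -x. Its seat, on which the tongue stands, is 127 mm above its origin
- hook_b: the hook with the BLUE band, the goal: steel post 190 mm tall on a 120 x 100 x 10 mm base plate fixed to the ledge. Origin at ledge level under the middle of its upright pocket, z up; the post stands on the pocket's +x side, a hung dish sticks out to -x. Its seat cannot be seen: it is 114 to 139 mm above the origin, different every time; press until the tongue stands firm
- mouth_a (a point): grey hook: middle of the mouth's rim, 190 mm above the hook's origin. Pocket bore 11.8 mm (x) by 26.4 mm (y); from 190 down to 175 mm height it is a flared funnel, 5 mm wider each side at the rim. It has the same spring catch as the blue hook
- mouth_b (a point): blue hook: middle of the mouth's rim, 190 mm above the hook's origin. Pocket bore 11.8 mm (x) by 26.4 mm (y); from 190 down to 175 mm height it is a flared funnel, 5 mm wider each side at the rim. The hook is overloaded beyond 30 N
- catch_b (a joint): how far the blue hook's spring nose is pushed back, m: 0 with an empty pocket, 0.0035 to 0.005 while the tongue's tooth passes, back near 0 once snapped in over the tooth. The nose is on the +x side of the pocket, 22 mm above the seat; passing it takes very roughly 5 to 10 N in, 8 to 15 N out
- comb: black comb 28 x 160 x 5 mm, lying loose; origin under its middle
- compact: round steel mirror compact, 72 mm across, 16 mm high, loose; origin under its middle
- tumbler: blue ceramic tumbler, 72 mm across, 95 mm high, loose; origin under its middle
- cream_jar: amber jar, 60 mm across, 55 mm high, loose; origin under its middle
- nail_brush: wooden nail brush 35 x 90 x 30 mm, loose; origin under its middle
- lotion: white bottle, 56 mm across, 140 mm high, loose; origin under its middle
Mind the look-alikes: they are no part of the job. Several things have the shape of the dish; the one meant has the colours described above.

How it is judged:
By the outcome, as a careful person would: the job done as asked, in the order asked, and still so for the second after the job is handed in, with the robot touching nothing.
It also fails if it takes over 70 s, if anything falls off the work surface, if the arm or the gripper's body presses on something with over 40 N, if the wrist force passes 120 N, or if a joint passes its speed limit or range.

## Robot

A 7-joint arm with a two-finger parallel gripper is mounted at the origin on the work surface. World frame = base frame: x ahead of the robot, y to its left, z up, the work surface at z = 0. Lengths are in mm, angles in rad, forces in N, time in s.
With the tool pointing down it reaches from about 400 to 875 mm from the base axis. Payload 4.4 kg.
Tool frame: the origin (TCP) lies at the very end of the fingers, on their centre line; the grasp point (between the pads) lies 19 mm behind it; z points along the fingers, y is the line along which they close (so a half turn about z gives the same grasp; the last joint's range is limited). The gripper opens to 85 mm and grips with 20 to 120 N. Pads are 22 mm wide; open, the fingers measure 114 mm over their backs; the gripper's body (76 mm by 85 mm) begins 54 mm behind the grasp point. The pads swing forward as they close: fully open they stand 13 mm farther back than shut.
Start: joints at [-1.236, 0.628, 0.038, 1.517, -0.027, 0.996, -0.02], TCP at [253.579, 598.511, 231.313] pointing down, gripper open.
Joint ranges: [-3.06, 3.06], [-0.37, 2.12], [-1.25, 1.32], [0.18, 2.47], [-1.1, 4.24], [0.23, 1.98], [-2.94, 2.94]. Speed limits (rad/s): [2.57, 2.57, 3.14, 3.14, 3.14, 3.14, 3.14].

## Interface

Orientations are given as [roll, pitch, yaw] about the fixed x, y, z axes, in that order (R = Rz(yaw) Ry(pitch) Rx(roll)).
In Python, from cell import monitor, viewer, workorder gives the robot as it stands.
- The arm moves only by the tool arm_command, never from a script. Its argument "series" is one flat list of numbers, 5 for each row, row after row: the opening in per cent of the stroke, from 0 (shut) to 100 (fully open), then the shift along the tool's x, y, z in cm, then the turn about the tool's z in degrees. In form: [claw, x, y, z, roll, claw, x, y, z, roll, ...]. A call has exactly 5 rows; each row is the pose to reach, as a shift and turn from the pose commanded when the call began, along the tool's axes at that moment; what a row does not reach only later rows make up. A row lasts 1/12 s, in which the tool goes at most 41.7 mm and 7.16 degrees, less where a joint would pass 70% of its speed; a pose out of reach is approached as far as the arm can. A call with a gripper value outside its range is refused whole. The fingers move at their own pace and stop on an object; the grip force is fixed at half the most. Time passes only in rows, so rows that repeat a pose let the fingers close, or fill a call up. It gives the time, the measured TCP pose, the force, the opening and the grip force at its end, in the units of the state.
- monitor.read_state(): the state, without advancing time (a new reading comes with each control period).
- viewer.get_image(name): name is "scene" or "top" or "wrist"; returns (picture, depth): 480x640x3 uint8, red, green, blue; 480x640 float32, mm along the optical axis (not along the pixel's ray), 0 where there is no reading.
- viewer.camera_model(name): a dict with "mtx" (3x3 intrinsics, pixels), "R" (3x3) and "t" (3): a world point X has camera coordinates R X + t. Camera axes: x right, y down, z forward; pixel columns grow to the right and rows downward; lengths in mm; the calibration is good to about 2 mm. A picture is of the moment at which its call begins: read the wrist's pose just before it. camera_model takes no time and is no camera call; for the wrist camera it gives the pose at the moment of the call.
- workorder.finish_job(): hands the job in; it is judged then, once.
The state is a dict: "clock": time; "qpos": joint angles; "qd": joint speeds; "tau": joint torques, N m; "eef_pos": TCP position; "tool_rot": TCP orientation; "force": force on the tool from outside, world axes, zero at the start; "torque": the same for the moment, N m; "width": finger opening in mm; "gripper_force": force on a finger pad.
Only numpy, scipy, OpenCV 4.12 (cv2) and the standard library are available. Lean on these libraries where they do the work, as an engineer would, in place of code of your own. Each camera call takes 0.05 s, during which the arm holds its last target. There are 200 camera calls.

## Working session

There is one attempt and no reset: what is moved stays moved. The work goes in short steps, Python scripts to look and compute and a tool call to move; the robot and the scene stay as the last step left them, time stands still between calls to the robot, and variables do not carry over. Pictures are saved under pics/ and viewed, at most 10 in all, crops included, and the job is handed in when it is done.

Besides the shell and the picture viewer there is one more tool, called after "Request:" as name(argument=value, ...) on one line, values as JSON. arm_command: Moves the arm, as the interface text tells. Its arguments: {"type":"object","properties":{"series":{"type":"array","items":{"type":"number"}}},"required":["series"]}

```bash
mkdir -p pics; ls
cat > h.py <<'E'
import numpy as np, cv2
from cell import monitor, viewer, workorder
def snap(n,f=None):
    im,d=viewer.get_image(n); m=viewer.camera_model(n)
    if f: cv2.imwrite('pics/'+f,cv2.cvtColor(im,cv2.COLOR_RGB2BGR)); np.savez('pics/'+f[:-4]+'.npz',im=im,d=d,**{k:np.array(m[k]) for k in('mtx','R','t')})
    return im,d,m
def ray(m,u,v):
    R=np.array(m['R']);t=np.array(m['t']).ravel();c=-R.T@t
    return c,R.T@np.linalg.inv(np.array(m['mtx']))@np.array([u,v,1.])
def onplane(m,u,v,z):
    c,r=ray(m,u,v); return c+r*(z-c[2])/r[2]
def pts(m,d):
    v,u=np.mgrid[:480,:640]; K=np.array(m['mtx']);
    P=np.stack([(u-K[0,2])/K[0,0]*d,(v-K[1,2])/K[1,1]*d,d],-1)
    return (P-np.array(m['t']).ravel())@np.array(m['R'])
def proj(m,X):
    p=np.array(m['mtx'])@(np.array(m['R'])@np.array(X)+np.array(m['t']).ravel()); return p[:2]/p[2]
E
python3 - <<'E'
from h import *
s=monitor.read_state();print(s)
a=snap('scene','s0.png');b=snap('top','t0.png')
for m in(a[2],b[2]): print(ray(m,320,240))
cv2.imwrite('pics/both.png',cv2.resize(cv2.cvtColor(np.vstack([a[0],b[0]]),4),(600,900))[:,:]) if 0 else None
E
```

```text
pics
{'clock': 0.0, 'qpos': array([-1.23582553,  0.6293681 ,  0.03842539,  1.51837758, -0.02702839,
        0.99628748, -0.0200156 ]), 'qd': array([-0.00112487, -0.00099978, -0.00235987,  0.00141161,  0.00116885,
       -0.00181981,  0.00088479]), 'tau': array([-6.31810999e-04, -5.63387203e+01,  1.22536797e+00, -1.93459922e+01,
        1.07091325e-02,  1.04134547e-02, -1.34303397e-05]), 'eef_pos': array([253.29473803, 597.93280957, 230.37146842]), 'tool_rot': array([-3.13966925e+00, -6.78262061e-06,  2.74080398e+00]), 'force': array([ 0.98877226,  0.13283766, -0.29706776]), 'torque': array([0.00393213, 0.02105325, 0.03147742]), 'gripper_force': 0.0, 'width': 84.99161430023119}
(array([1332.66936012,  283.67616526, 1534.6075095 ]), array([-0.4683492 , -0.22827484, -0.85362006]))
(array([ 375.16343937,  -36.07331504, 1167.81911536]), array([ 0.1940859 , -0.01565325, -0.98103917]))
```

View pics/s0.png

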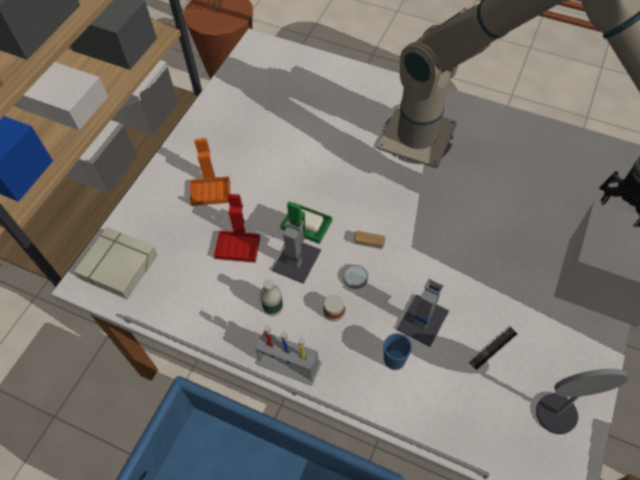

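View pics/t0.png

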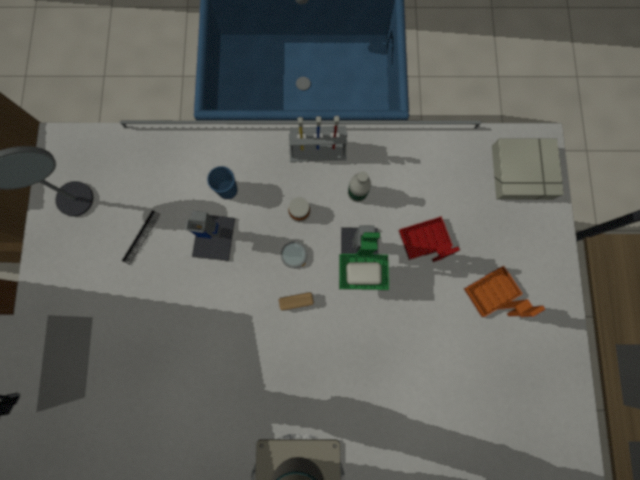

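Candidates for the green dish: red dish-shape at scene (237,228)/top (430,240), orange one at scene (207,175)/top (497,292), green one at scene (305,220)/top (367,265), which hangs in the grey hook at scene (295,250). The description says green, so I choose that. The blue-banded hook is at scene (425,310)/top (210,235).

Run:
```python
from h import *
for f in('s0','t0'):
    z=np.load(f'pics/{f}.npz'); m=z; P=pts(z,z['d']); im=z['im']; hsv=cv2.cvtColor(im,cv2.COLOR_RGB2HSV)
    print(f)
    ok=(z['d']>0)&(P[...,2]>5)
    g=cv2.inRange(hsv,(50,100,40),(80,255,255))>0
    box=lambda x0,x1,y0,y1:(P[...,0]>x0)&(P[...,0]<x1)&(P[...,1]>y0)&(P[...,1]<y1)
    Q=P[g&ok]; print('green',Q.shape,Q.min(0).round(),Q.max(0).round())
    h=Q[Q[:,2]>205]; 
    for lo,hi in((100,130),(130,190),(195,225),(225,250),(250,280)):
        h=Q[(Q[:,2]>lo)&(Q[:,2]<hi)]
        if len(h): print(lo,hi,len(h),h.min(0).round(),h.max(0).round(),np.median(h,0).round())
    b=cv2.inRange(hsv,(100,120,40),(125,255,255))>0
    for name,msk in(('blue',b),):
        n,l,st,c=cv2.connectedComponentsWithStats((msk&ok).astype(np.uint8))
        for i in range(1,n):
            if st[i,4]>15:
                q=P[l==i]; print(name,c[i].round(),st[i,4],q.min(0).round(),q.max(0).round())
def crop(f,u,v,w):
    im=cv2.imread(f'pics/{f}.png')[v-w:v+w,u-w:u+w]; return cv2.resize(im,(390,290),interpolation=cv2.INTER_CUBIC)
cv2.imwrite('pics/c0.png',np.vstack([np.hstack([crop('s0',300,245,45),crop('t0',365,255,45)]),np.hstack([crop('s0',425,310,45),crop('t0',212,235,45)])]))
```

```text
s0
green (660, 3) [ 464. -219.   32.] [770. -98. 270.]
100 130 157 [ 465. -219.  100.] [557. -98. 126.] [ 538. -128.  107.]
130 190 29 [ 548. -169.  132.] [ 577. -140.  190.] [ 569. -159.  182.]
195 225 73 [ 550. -177.  197.] [ 578. -139.  224.] [ 573. -152.  215.]
225 250 76 [ 563. -173.  225.] [ 577. -140.  250.] [ 574. -155.  238.]
250 280 82 [ 562. -175.  251.] [ 576. -140.  270.] [ 571. -156.  263.]
blue [421. 319.] 42 [638. 213.  51.] [646. 246.  74.]
blue [396. 350.] 431 [715. 170.   5.] [785. 230. 100.]
blue [285. 346.] 32 [869. -51.  98.] [877. -43. 175.]
t0
green (1189, 3) [ 465. -217.    8.] [ 724. -101.  268.]
100 130 148 [ 465. -217.  101.] [ 561. -101.  126.] [ 547. -141.  109.]
130 190 52 [ 545. -175.  134.] [ 560. -142.  190.] [ 547. -157.  158.]
195 225 157 [ 544. -175.  195.] [ 571. -142.  225.] [ 553. -157.  213.]
225 250 29 [ 561. -173.  225.] [ 569. -142.  246.] [ 561. -156.  237.]
250 280 95 [ 560. -172.  251.] [ 572. -142.  268.] [ 564. -157.  264.]
blue [222. 182.] 368 [712. 169.   5.] [779. 232. 100.]
blue [216. 230.] 18 [612. 211.  56.] [633. 220.  74.]
blue [202. 235.] 62 [590. 216. 105.] [594. 249. 165.]
```

View pics/c0.png

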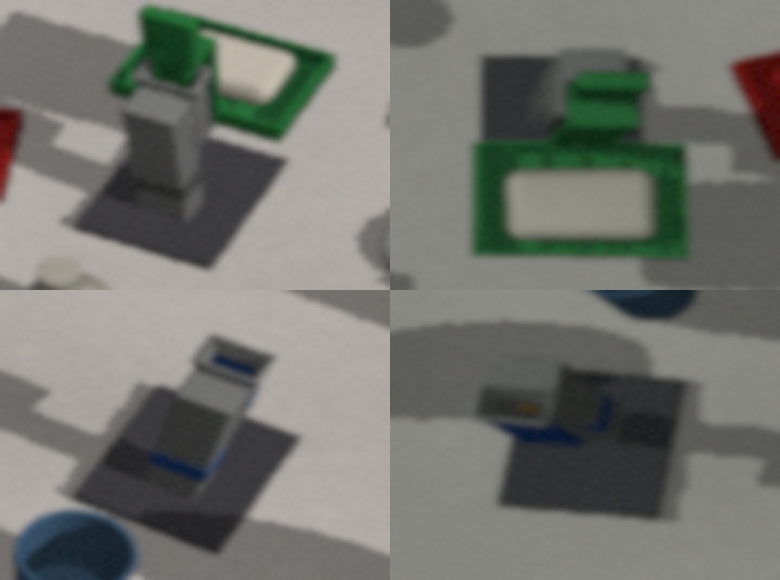

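The crops show the green dish with its white soap in the grey-banded hook (top row), and the empty hook with the blue band, mouth facing nearly -x, slightly rotated (bottom row). The choice is confirmed. Next I'll get numbers.

```bash
cat >> h.py <<'E'
def rect(Q):
    c,(a,b),t=cv2.minAreaRect(Q[:,:2].astype(np.float32)); return np.round([*c,a,b,t],1)
E
python3 - <<'E'
from h import *
for f in('s0','t0'):
    z=np.load(f'pics/{f}.npz'); P=pts(z,z['d']); im=z['im']; hsv=cv2.cvtColor(im,cv2.COLOR_RGB2HSV)
    x,y,h=P[...,0],P[...,1],P[...,2]
    B=(x>480)&(x<700)&(y>150)&(y<320); A=(x>480)&(x<740)&(y>-260)&(y<-90)
    print(f,'Btop',rect(P[B&(h>184)&(h<200)]),(B&(h>184)).sum(),'z',np.percentile(h[B&(h>180)],[5,50,95]))
    dark=(im.max(2)<90)&(h<18)&(h>5)
    print('plates',rect(P[B&dark]),rect(P[A&dark]))
    g=cv2.inRange(hsv,(50,100,40),(80,255,255))>0
    print('rim',rect(P[g&(h>104)&(h<118)&(x<553)]),np.median(h[g&(h>104)&(h<118)&(x<553)]),'handle',rect(P[g&(h>258)]))
    w=P[(im.min(2)>130)&(h>95)&(h<140)&A&(x<560)]; print('soap',len(w),rect(w) if len(w) else'', np.median(w[:,2]) if len(w) else '')
m=viewer.camera_model('wrist'); c,r=ray(m,320,240); print(c,r,np.array(m['mtx'])[0,0]); s=monitor.read_state(); print(s['eef_pos'],s['tool_rot'])
E
```

```text
s0 Btop [604.5 234.8  42.6  29.8  81. ] 85 z [181.07889572 186.18082621 191.93750172]
plates [615.4 232.1 100.4 121.   84.6] [ 583.6 -160.1   99.4  122.3   89.4]
rim [ 509.8 -158.2  121.2   86.5   90. ] 108.39925290226853 handle [942.8  66.9 891.7  29.8  31. ]
soap 221 [ 5.052e+02 -1.458e+02  4.770e+01  5.590e+01  5.000e-01] 117.16251307966483
t0 Btop [603.3 234.4  41.6  26.6  83.8] 100 z [180.80822643 188.12245083 191.30752768]
plates [612.5 233.  101.3 120.9  84.7] [ 647.3 -160.7   99.5  157.9   89.7]
rim [ 508.5 -158.1  115.3   84.7   88.4] 109.08067852639434 handle [479.2 -94.7  28.6 237.1  53.7]
soap 212 [ 495.7 -149.4   64.4   31.1   74.9] 117.03797401004118
[178.94465788 630.07233214 373.20933496] [ 0.30039289 -0.13567778 -0.94425558] 399.6903966067933
[253.36512377 597.99052392 230.47468621] [-3.13990857e+00  8.63899026e-06  2.74076434e+00]
```

Request:
arm_command(series=[100,-3.2,-1.7,-1.4,7,100,-6.4,-3.4,-2.8,14,100,-9.6,-5.1,-4.2,21,100,-12.8,-6.8,-5.6,28,100,-16,-8.5,-7,35])

```text
clock: 0.52
eef_pos: [368.4, 456.1, 301.6]
tool_rot: [-3.141, 0.0, 2.124]
force: [0.7, 0.7, 0.7]
width: 85.2
gripper_force: 0.0
```

```bash
cat >> h.py <<'E'
from scipy.spatial.transform import Rotation as Ro
def go(x,y,z,yawdeg):
    s=monitor.read_state(); R=Ro.from_euler('xyz',s['tool_rot']); p=s['eef_pos']
    y0=np.degrees(s['tool_rot'][2]); r=-((yawdeg-y0+180)%360-180)
    print('t%.2f'%s['clock'],p.round(1),np.degrees(s['tool_rot']).round(2),'F',s['force'].round(1),'w%.1f'%s['width'],'shift cm',(R.inv().apply(np.array([x,y,z])-p)/10).round(2),'roll',round(r,2))
E
python3 -c "
from h import *
go(604,174,300,85)"
```

```text
t0.52 [368.4 456.1 301.6] [-1.7995e+02  1.0000e-02  1.2169e+02] F [0.7 0.7 0.7] w85.2 shift cm [-36.38   5.23   0.16] roll 36.69
```

Request:
arm_command(series=[100,-4,0.6,0,7,100,-8,1.2,0,14,100,-12,1.8,0,21,100,-16,2.4,0,28,100,-20,3,0,35])

```text
clock: 0.93
eef_pos: [499.9, 302.5, 301.2]
tool_rot: [-3.141, 0.0, 1.513]
force: [0.4, 0.8, 0.0]
width: 85.2
gripper_force: 0.0
```

```bash
python3 -c "
from h import *
go(604,174,300,85)"
```

```text
t0.93 [499.9 302.5 301.2] [-179.97    0.     86.71] F [0.4 0.8 0. ] w85.2 shift cm [-12.23  11.13   0.11] roll 1.71
```

Request:
arm_command(series=[100,-4,3.5,0,0,100,-8,7.2,0.5,1,100,-12,11,1,1.7,100,-12.2,11.1,1.5,1.7,100,-12.2,11.1,1.5,1.7])

```text
clock: 1.35
eef_pos: [607.9, 165.4, 284.9]
tool_rot: [3.139, 0.008, 1.477]
force: [-1.0, -1.6, -0.4]
width: 85.7
gripper_force: 0.0
```

```bash
cat >> h.py <<'E'
def hookB(f):
    im,d,m=snap('wrist',f); P=pts(m,d); h=P[...,2]; x,y=P[...,0],P[...,1]
    B=(x>530)&(x<680)&(y>170)&(y<300)
    print('plate',rect(P[(im.max(2)<100)&(h<18)&(h>4)&(x>530)&(x<700)&(y>150)&(y<320)]))
    for lo,hi in((186,194),(178,194),(150,176)):
        k=B&(h>lo)&(h<hi); print(lo,k.sum(),rect(P[k]),np.median(h[k]))
    return im,d,m,P
E
python3 -c "
from h import *
go(604,174,300,85)
hookB('w1.png')"
```

```text
t1.35 [607.9 165.4 284.9] [179.85   0.45  84.61] F [-1.  -1.6 -0.4] w85.7 shift cm [ 0.8  -0.46 -1.52] roll -0.39
plate [609.9 238.8 100.2 120.2  83.8]
186 1715 [600.3 239.1  42.2  27.5  83.9] 189.71038698052317
178 2516 [600.3 239.1  42.2  27.5  83.9] 188.90135508729514
150 2225 [615.6 237.8  35.8  44.4  82.9] 175.07600693929575
```

View pics/w1.png

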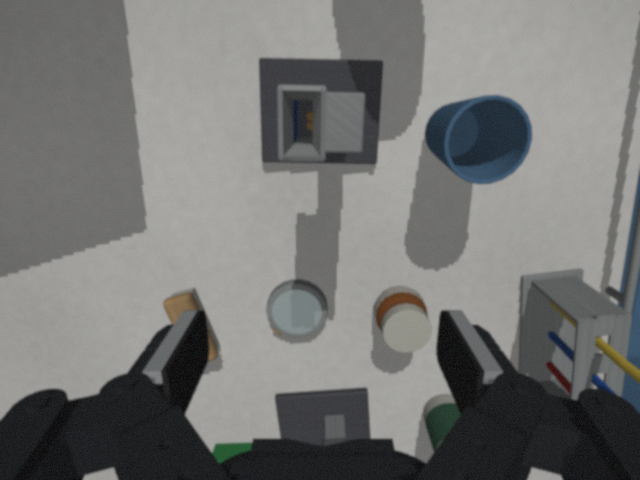

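The picture shows the blue hook with its mouth rim at about (302,123) and the blue strip and orange nose inside; the grey hook's plate is at (322,415). The arm was still settling, so I'll repeat the measurement at rest.

Request:
arm_command(series=[100,0,0,0,0,100,0,0,0,0,100,0,0,0,0,100,0,0,0,0,100,0,0,0,0])

```text
clock: 1.82
eef_pos: [603.3, 177.9, 286.5]
tool_rot: [3.142, -0.001, 1.491]
force: [-0.4, 0.1, -0.8]
width: 85.4
gripper_force: 0.0
```

```bash
python3 -c "
from h import *
go(604,174,300,85)
hookB('w2.png')
go(568,-220,330,90)"
```

```text
t1.82 [603.3 177.9 286.5] [ 1.800e+02 -3.000e-02  8.545e+01] F [-0.4  0.1 -0.8] w85.4 shift cm [-0.38  0.1  -1.35] roll 0.45
plate [613.4 232.9 100.  119.6  83.4]
186 1531 [603.2 233.8  42.2  27.5  83.5] 189.32328006109447
178 2307 [603.2 233.8  42.2  27.5  83.5] 188.52161430091704
150 2335 [618.6 232.2  36.1  44.   83.4] 174.77907720802918
t1.87 [603.4 177.7 286.5] [ 1.800e+02 -2.000e-02  8.543e+01] F [ 0.1  0.  -0.1] w85.4 shift cm [-39.92  -0.36  -4.36] roll -4.57
```

Request:
arm_command(series=[100,-4,0,-1.5,-1,100,-8,0,-3,-2,100,-12,0,-4.5,-3,100,-16,0,-5.5,-4,100,-20,0,-5.5,-4.5])

```text
clock: 2.28
eef_pos: [588.4, -22.9, 343.9]
tool_rot: [3.137, -0.0, 1.57]
force: [0.2, -0.8, -0.3]
width: 85.4
gripper_force: 0.0
```

Request:
arm_command(series=[100,-4,-0.8,0,0,100,-8,-1.6,0,0,100,-12,-2.5,0,0,100,-15,-3.3,0,0,100,-18,-3.5,0,0])

```text
clock: 2.7
eef_pos: [550.4, -203.8, 341.9]
tool_rot: [-3.142, 0.0, 1.566]
force: [0.2, -0.3, 0.5]
width: 85.1
gripper_force: 0.0
```

Request:
arm_command(series=[100,0,0,0,0,100,0,0,0,0,100,0,0,0,0,100,0,0,0,0,100,0,0,0,0])

```text
clock: 3.12
eef_pos: [552.7, -199.8, 341.2]
tool_rot: [3.142, -0.001, 1.571]
force: [-0.1, -0.5, 0.4]
width: 85.4
gripper_force: 0.0
```

```bash
cat >> h.py <<'E'
def dish(f=None):
    im,d,m=snap('wrist',f); P=pts(m,d); h=P[...,2]; x,y=P[...,0],P[...,1]
    hsv=cv2.cvtColor(im,cv2.COLOR_RGB2HSV); g=(cv2.inRange(hsv,(50,90,30),(85,255,255))>0)&(d>0)
    for lo,hi in((255,280),(205,222),(100,118)):
        k=g&(h>lo)&(h<hi)
        if k.sum(): print('green',lo,k.sum(),rect(P[k]),np.percentile(h[k],[10,50,90]).round(1))
    q=P[g&(h>98)&(h<120)]
    if len(q):
        A=np.c_[q[:,:2]-q[:,:2].mean(0),np.ones(len(q))]; print('rim plane',np.linalg.lstsq(A,q[:,2],rcond=None)[0].round(4))
    k=(im.min(2)>120)&(h>100)&(h<140)&(x<570); print('soap',rect(P[k]),np.median(h[k])) if k.sum() else 0
    return im,d,m,P
E
python3 -c "
from h import *
go(568,-157,330,90)
dish('w3.png')"
```

```text
t3.12 [ 552.7 -199.8  341.2] [ 1.8e+02 -5.0e-02  9.0e+01] F [-0.1 -0.5  0.4] w85.4 shift cm [4.28 1.53 1.12] roll 0.0
green 255 1280 [ 565.5 -159.7   35.2   11.6   88.4] [263.4 264.8 265.7]
green 205 1458 [ 557.7 -159.9   35.7   28.2   89.1] [213.5 214.5 215.4]
green 100 1457 [ 508.3 -160.2  118.9   87.7   89.5] [102.5 108.1 111.2]
rim plane [4.80000e-02 9.20000e-03 1.06931e+02]
soap [ 507.3 -159.6  120.1   85.3   89.4] 117.95667800613613
```

View pics/w3.png

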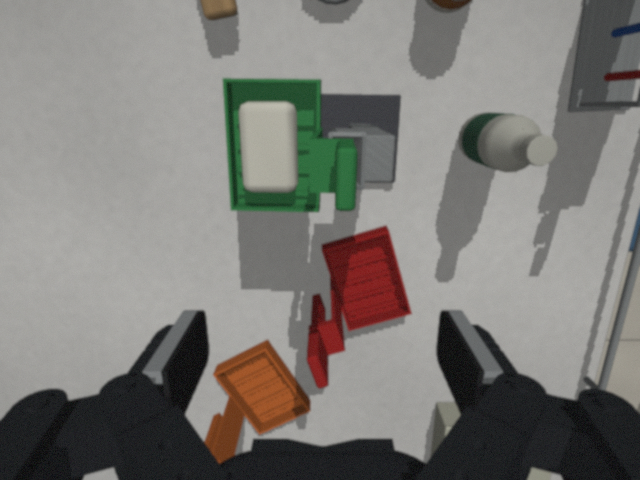

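The picture shows the green dish with handle top at (345,172), soap at (268,147), and the red and orange look-alikes well below it. Now I'll approach the handle.

```bash
python3 -c "
from h import *
go(566.5,-159.5,224,89.2)"
```

```text
t3.17 [ 552.6 -200.1  341.2] [-1.800e+02 -3.000e-02  8.998e+01] F [ 0.1 -0.1 -0. ] w85.6 shift cm [ 4.05  1.39 11.72] roll 0.78
```

Request:
arm_command(series=[100,1.5,0.5,0,0.3,100,3,1,1,0.8,100,4,1.4,3,0.8,100,4.05,1.4,5,0.8,100,4.05,1.4,6.5,0.8])

```text
clock: 3.58
eef_pos: [566.4, -158.6, 274.8]
tool_rot: [-3.141, -0.001, 1.558]
force: [-0.2, 0.0, 0.6]
width: 85.1
gripper_force: 0.0
```

Request:
arm_command(series=[100,0,0,0.5,0,100,0,0,1.5,0,100,0,0,2.5,0,100,0,0,3,0,100,0,0,3,0])

```text
clock: 4.0
eef_pos: [565.7, -161.0, 245.3]
tool_rot: [-3.14, -0.0, 1.554]
force: [-0.3, -0.5, -0.5]
width: 85.4
gripper_force: 0.0
```

```bash
python3 -c "
from h import *
go(566.5,-159.5,224,89.2)
"
```

```text
t4.00 [ 565.7 -161.   245.3] [-1.799e+02 -3.000e-02  8.903e+01] F [-0.3 -0.5 -0.5] w85.4 shift cm [0.15 0.08 2.13] roll -0.17
```

Request:
arm_command(series=[100,0.1,0.1,0.8,0,100,0.1,0.1,1.6,0,100,0.1,0.1,2.1,0,100,0.1,0.1,2.1,0,100,0.1,0.1,2.1,0])

```text
clock: 4.42
eef_pos: [567.0, -160.2, 224.9]
tool_rot: [-3.141, -0.0, 1.554]
force: [-0.0, -0.3, 0.6]
width: 85.5
gripper_force: 0.0
```

Request:
arm_command(series=[60,0,0,0,0,40,0,0,0,0,25,0,0,0,0,10,0,0,0,0,0,0,0,0,0])

```text
clock: 4.83
eef_pos: [567.3, -160.2, 225.5]
tool_rot: [3.141, 0.0, 1.554]
force: [0.1, 0.2, -0.4]
width: 25.7
gripper_force: 0.0
```

Request:
arm_command(series=[0,0,0,0,0,0,0,0,0,0,0,0,0,0,0,0,0,0,0,0,0,0,0,0,0])

```text
clock: 5.25
eef_pos: [568.1, -160.2, 225.5]
tool_rot: [3.14, 0.0, 1.554]
force: [4.1, 0.6, -0.6]
width: 11.1
gripper_force: 60.4
```

```bash
python3 -c "
from h import *
go(566.5,-159.5,224,89.2)
dish('w4.png')
print(monitor.read_state()['torque'])
"
```

```text
t5.25 [ 568.1 -160.2  225.5] [1.7989e+02 2.0000e-02 8.9050e+01] F [ 4.1  0.6 -0.6] w11.1 shift cm [ 0.07 -0.16  0.15] roll -0.15
green 255 3997 [ 568.5 -159.3   12.9   36.2    1. ] [261.3 264.7 265.6]
green 205 2265 [ 559.6 -153.7   25.    29.4   89.4] [210.9 214.8 215.8]
green 100 3762 [ 506.3 -159.3  120.6   88.2   89.2] [102.6 110.1 111.9]
rim plane [3.040000e-02 2.200000e-02 1.079853e+02]
soap [ 492.2 -147.2   97.1   59.5   89.3] 119.75800374761366
[-0.02955656 -1.06345093  0.03825016]
```

View pics/w4.png

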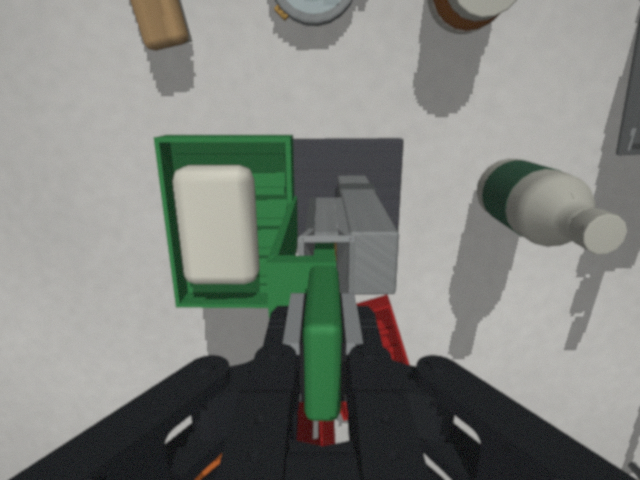

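Picture: handle held between the pads at (322,340), soap in the tray at (215,225), and the tongue in the grey hook at (325,245). Lifting now.

Request:
arm_command(series=[0,0,0,-0.3,0,0,0,0,-0.6,0,0,0,0,-0.9,0,0,0,0,-1.2,0,0,0,0,-1.5,0])

```text
clock: 5.72
eef_pos: [567.8, -159.7, 239.5]
tool_rot: [3.141, -0.0, 1.554]
force: [5.6, -0.2, -7.9]
width: 11.4
gripper_force: 60.1
```

Request:
arm_command(series=[0,0,0,-0.3,0,0,0,0,-0.6,0,0,0,0,-0.9,0,0,0,0,-1.2,0,0,0,0,-1.5,0])

```text
clock: 6.13
eef_pos: [567.6, -159.8, 255.1]
tool_rot: [3.141, -0.0, 1.554]
force: [4.8, 0.2, -4.8]
width: 11.3
gripper_force: 60.6
```

```bash
python3 -c "
from h import *
go(566.5,-159.5,350,89.2)
"
```

```text
t6.13 [ 567.6 -159.8  255.1] [ 1.7998e+02 -2.0000e-02  8.9050e+01] F [ 4.8  0.2 -4.8] w11.3 shift cm [ 0.03 -0.11 -9.49] roll -0.15
```

Request:
arm_command(series=[0,0,0,-0.6,0,0,0,0,-1.2,0,0,0,0,-1.8,0,0,0,0,-2.4,0,0,0,0,-3,0])

```text
clock: 6.55
eef_pos: [565.3, -160.4, 285.7]
tool_rot: [-3.138, -0.0, 1.553]
force: [0.2, 0.2, -2.0]
width: 11.1
gripper_force: 60.9
```

Request:
arm_command(series=[0,0,0,-1,0,0,0,0,-2.2,0,0,0,0,-3.8,0,0,0,0,-5.4,0,0,0,0,-6.5,0])

```text
clock: 6.97
eef_pos: [566.5, -160.7, 352.2]
tool_rot: [-3.141, 0.0, 1.553]
force: [0.1, -0.2, -2.4]
width: 11.2
gripper_force: 60.8
```

Request:
arm_command(series=[0,0,0,-0.5,0,0,0,0,-0.5,0,0,0,0,-0.5,0,0,0,0,-0.5,0,0,0,0,-0.5,0])

```text
clock: 7.38
eef_pos: [566.6, -160.0, 354.3]
tool_rot: [-3.139, -0.0, 1.554]
force: [0.3, 0.4, -2.8]
width: 11.4
gripper_force: 60.7
```

```bash
cat >> h.py <<'E'
def held(f=None):
    s=monitor.read_state(); p=s['eef_pos']; R=Ro.from_euler('xyz',s['tool_rot'])
    im,d,m=snap('wrist',f); P=pts(m,d); hsv=cv2.cvtColor(im,cv2.COLOR_RGB2HSV)
    g=(cv2.inRange(hsv,(50,90,30),(85,255,255))>0)&(d>0)
    L=R.inv().apply((P-p).reshape(-1,3)).reshape(P.shape) # tool frame: z down
    near=g&(L[...,2]<170)
    for n,lo,hi in(('htop',-47,-33),('bridge',5,17),('rim',103,122)):
        k=near&(L[...,2]>lo)&(L[...,2]<hi)
        if k.sum()>30: print(n,k.sum(),'tool-frame rect',rect(L[k]),'z',np.percentile(L[k][:,2],[10,50,90]).round(1))
    q=L[near&(L[...,2]>100)&(L[...,2]<125)]
    # rim top edges: nearest points per y-bin
    top=[]
    for a in np.arange(np.percentile(q[:,1],2),np.percentile(q[:,1],98),6):
        b=q[(q[:,1]>=a)&(q[:,1]<a+6)]
        if len(b)>10: top.append([a+3,np.percentile(b[:,2],8)])
    top=np.array(top); print('rim top z vs tool y:',top[[0,-1]].round(1).tolist(),'slope deg',np.degrees(np.arctan(np.polyfit(top[:,0],top[:,1],1)[0])).round(2))
    print('F',s['force'].round(2),'T',s['torque'].round(3),'w%.1f'%s['width'])
    return im,d,m,L,near
E
python3 -c "
from h import *
go(566.5,-159.5,350,89.2)
held('w5.png')
"
```

```text
t7.38 [ 566.6 -160.   354.3] [-1.7987e+02 -3.0000e-02  8.9030e+01] F [ 0.3  0.4 -2.8] w11.4 shift cm [ 0.05 -0.01  0.43] roll -0.17
htop 3767 tool-frame rect [ 1.   0.4 12.6 36.2 88.4] z [-40.2 -39.3 -37.3]
bridge 2133 tool-frame rect [ 6.7 -8.9 28.8 24.3 89.9] z [ 9.6 10.6 13.3]
rim 3321 tool-frame rect [  0.4 -62.   88.3 120.   89.5] z [113.2 114.7 120. ]
rim top z vs tool y: [[-102.3, 113.7], [-18.3, 103.4]] slope deg -3.09
F [ 0.34  0.43 -2.81] T [ 0.018 -0.185  0.031] w11.4
```

View pics/w5.png

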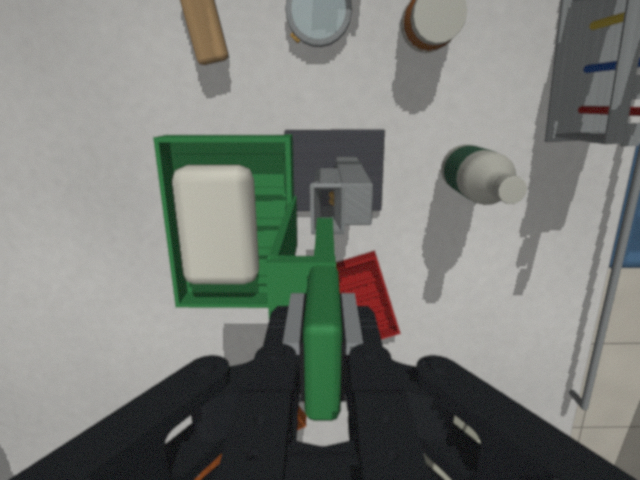

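Picture: dish is clear of the grey hook (its mouth is at (325,205)), with the soap still in the tray. Next, the in-hand tilt.

Run:
```python
from h import *
s=monitor.read_state(); R=Ro.from_euler('xyz',s['tool_rot']); z=np.load('pics/w5.npz'); im=z['im']
L=R.inv().apply((pts(z,z['d'])-s['eef_pos']).reshape(-1,3)).reshape(480,640,3)
hsv=cv2.cvtColor(im,cv2.COLOR_RGB2HSV); g=(cv2.inRange(hsv,(50,90,30),(85,255,255))>0)&(z['d']>0)
def at(u,v,r=2): q=L[v-r:v+r+1,u-r:u+r+1].reshape(-1,3); return np.median(q,0).round(1)
for n,p in dict(rimTL=(159,140),rimTR=(285,140),rimL=(166,220),rimBL=(180,302),rimBR=(255,303),br1=(275,270),br2=(298,270),htop1=(312,400),htop2=(332,400)).items(): print(n,at(*p,1))
k=g&(L[...,2]>7)&(L[...,2]<15); q=L[k]; q=q[(q[:,1]<-8)&(q[:,1]>-22)]; A=np.c_[q[:,:2],np.ones(len(q))]; print('bridge',len(q),np.linalg.lstsq(A,q[:,2],rcond=None)[0])
# tongue: green, columns 312-336 rows 215-255
for v in range(214,262,4):
    c=[u for u in range(308,345) if g[v,u]]
    if c: print(v,c[0],c[-1],at(c[0]+2,v,1),at(c[-1]-2,v,1))
```

```text
rimTL [  57.9 -102.6  114.3]
rimTR [ 58.  -23.3 113.8]
rimL [   5.4 -104.8  114.6]
rimBL [ -56.7 -103.   116. ]
rimBR [-56.8 -48.5 114.6]
br1 [ 14.5 -19.5  10. ]
br2 [ 14.7 -10.   10.2]
htop1 [ -8.3  -3.1 -39.9]
htop2 [ -8.3   3.2 -39.6]
bridge 1405 [ 0.04865226 -0.01813908  9.97038959]
218 318 331 [12.2 -1.4 96.7] [12.3  4.2 95.6]
222 317 331 [12.3 -1.9 87. ] [12.4  4.1 87.8]
226 316 332 [12.4 -2.4 78.9] [12.3  4.6 80. ]
230 317 332 [12.3 -1.8 71.5] [12.4  4.4 71.6]
234 316 332 [12.4 -2.3 64.4] [12.1  4.3 64.3]
238 316 332 [12.3 -2.2 58.1] [12.2  4.2 58.1]
242 316 332 [12.2 -2.1 51.4] [12.3  4.1 51. ]
246 316 332 [12.3 -2.  45.7] [12.3  3.9 45.1]
250 315 333 [12.4 -2.5 39.8] [12.5  4.4 40. ]
254 315 333 [12.4 -2.4 34.1] [12.6  4.2 34.3]
258 308 334 [18.2 -5.1 14.7] [18.1  4.2 14.5]
```

Request:
arm_command(series=[0,0.8,0,0,0,0,2.5,0.2,0,0.5,0,5,0.4,0,1,0,8,0.7,0,1.5,0,11,1,0,2])

```text
clock: 7.85
eef_pos: [578.8, -49.0, 355.0]
tool_rot: [-3.141, -0.0, 1.517]
force: [0.0, 0.3, -2.9]
width: 11.1
gripper_force: 60.8
```

Request:
arm_command(series=[0,3,0.2,0,0.5,0,6,0.4,0,1,0,9,0.6,0,1.5,0,12,0.8,0,2,0,15,1,0,2.5])

```text
clock: 8.27
eef_pos: [596.4, 101.1, 355.0]
tool_rot: [-3.141, -0.0, 1.476]
force: [0.1, 0.7, -3.6]
width: 11.0
gripper_force: 60.8
```

Request:
arm_command(series=[0,3,0,0,0.2,0,6,0,0,0.4,0,8.5,0,0,0.5,0,10.5,0,0,0.5,0,11.5,0,0,0.5])

```text
clock: 8.68
eef_pos: [606.8, 218.3, 354.3]
tool_rot: [-3.14, -0.002, 1.472]
force: [0.1, 1.1, -2.9]
width: 11.3
gripper_force: 60.8
```

Request:
arm_command(series=[0,0.5,0,0,0,0,0.5,0,0,0,0,0.5,0,0,0,0,0.5,0,0,0,0,0.5,0,0,0])

```text
clock: 9.1
eef_pos: [608.5, 216.3, 355.6]
tool_rot: [3.141, 0.001, 1.464]
force: [-0.8, -0.1, -3.1]
width: 11.2
gripper_force: 60.8
```

```bash
python3 -c "
from h import *
go(601.9,233.5,303,84)
held()
"
```

```text
t9.10 [608.5 216.3 355.6] [1.7998e+02 4.0000e-02 8.3880e+01] F [-0.8 -0.1 -3.1] w11.2 shift cm [ 1.64 -0.84  5.26] roll -0.12
htop 3778 tool-frame rect [ 1.4 -0.2 36.2 12.6  0.9] z [-40.1 -39.2 -37.3]
bridge 2119 tool-frame rect [ 6.7 -9.2 28.8 25.  89.7] z [ 9.8 10.7 13.2]
rim 3345 tool-frame rect [  0.4 -62.3  88.3 120.7  89.7] z [113.3 114.8 119.9]
rim top z vs tool y: [[-102.7, 113.9], [-18.7, 102.9]] slope deg -3.02
F [-0.8  -0.08 -3.13] T [-0.024 -0.141  0.035] w11.2
```

Request:
arm_command(series=[0,0.5,-0.3,0,0,0,1.1,-0.6,0.5,0,0,1.6,-0.8,1.5,0,0,1.6,-0.8,2.5,0,0,1.6,-0.8,3,0])

```text
clock: 9.57
eef_pos: [600.6, 235.9, 322.8]
tool_rot: [-3.138, 0.001, 1.468]
force: [0.2, -0.5, -2.8]
width: 11.3
gripper_force: 60.8
```

Request:
arm_command(series=[0,0,0,0,0,0,0,0,0,0,0,0,0,0,0,0,0,0,0,0,0,0,0,0,0])

```text
clock: 9.98
eef_pos: [602.4, 234.9, 325.8]
tool_rot: [3.141, -0.0, 1.466]
force: [-0.4, -0.2, -2.5]
width: 11.2
gripper_force: 60.9
```

```bash
python3 -c "
from h import *
go(601.9,233.5,303,84)
im,d,m,P=hookB('w6.png')
print(proj(m,[603,234,190]))
s=monitor.read_state();print(s['torque'])
"
```

```text
t9.98 [602.4 234.9 325.8] [ 1.7995e+02 -2.0000e-02  8.4020e+01] F [-0.4 -0.2 -2.5] w11.2 shift cm [-0.15 -0.03  2.28] roll 0.02
plate [614.2 232.8  99.  117.9  84.1]
186 4211 [574.2 241.2  88.3 117.4   0. ] 192.5963637367745
178 4579 [574.2 241.2  88.3 117.4   0. ] 192.49516740580538
150 1753 [616.5 233.4  38.4  48.1  83.9] 174.58192599823496
[323.23524874 220.22229129]
[ 0.01030853 -0.19185905  0.01547098]
```

View pics/w6.png

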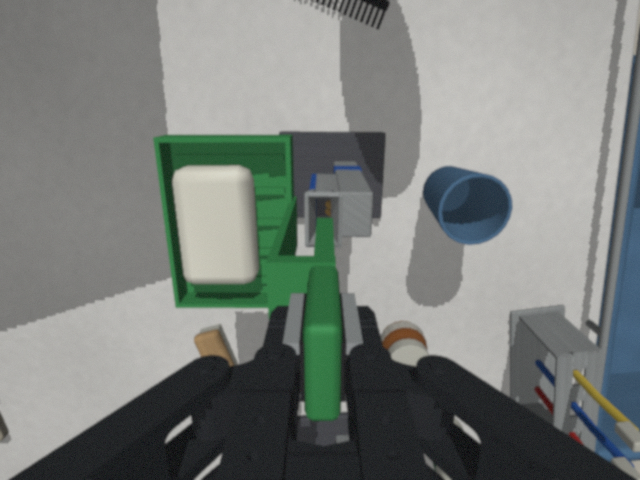

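Picture: the tongue tip at about (325,220) is over the blue hook's mouth (305–338, 190–245), and the soap is in place. I'll measure the rim in the tool frame.

```bash
cat > rim.py <<'E'
from h import *
import sys
def rim(f):
    z=np.load(f); im=z['im']; s=monitor.read_state(); R=Ro.from_euler('xyz',s['tool_rot'])
    P=pts(z,z['d']); L=R.inv().apply((P-s['eef_pos']).reshape(-1,3)).reshape(480,640,3)
    hsv=cv2.cvtColor(im,cv2.COLOR_RGB2HSV); grey=hsv[...,1]<60
    k=grey&(P[...,2]>186)&(P[...,2]<193)&(abs(L[...,0])<40)&(abs(L[...,1])<30)
    q=L[k]; print(k.sum(),'rect',rect(q),'x',np.percentile(q[:,0],[0.5,99.5]).round(1),'y',np.percentile(q[:,1],[.5,99.5]).round(1))
    for a in range(-24,26,4):
        b=q[(q[:,0]>=a)&(q[:,0]<a+4)]
        if len(b)>5:
            c=np.sort(b[:,1]); print(a,len(b),c[[0,-1]].round(1),'inner',c[c<2].max().round(1) if (c<2).any() else '',c[c>2].min().round(1) if (c>2).any() else '')
rim(sys.argv[1])
E
python3 rim.py pics/w6.npz
```

```text
789 rect [ 9.1 -2.  33.2 62.5 86.7] x [-21.2  36.1] y [-20.2  14.3]
-24 26 [-12.8  13.9] inner -6.1 9.5
-20 89 [-12.8  13.9] inner -6.1 8.7
-16 58 [-12.8  13.9] inner -9.1 10.2
-12 62 [-12.7  13.8] inner -9.1 10.2
-8 57 [-12.7  13.7] inner -9.0 10.1
-4 59 [-12.6  14.4] inner -9.0 10.1
0 64 [-18.1  14.3] inner -9.0 10.7
4 63 [-12.5  14.3] inner -8.2 10.7
8 65 [-12.5  14.2] inner -8.9 10.7
12 58 [-12.4  14.2] inner -8.9 10.6
16 176 [-12.4  14.1] inner 1.9 2.6
20 7 [-11.6  11.8] inner 1.9 11.1
```

Request:
arm_command(series=[0,-0.07,-0.05,0.6,0,0,-0.07,-0.05,1.4,0,0,-0.07,-0.05,2.2,0,0,-0.07,-0.05,3,0,0,-0.07,-0.05,3.2,0])

```text
clock: 10.45
eef_pos: [600.2, 234.3, 290.9]
tool_rot: [-3.138, 0.002, 1.467]
force: [-0.2, -0.0, -2.9]
width: 11.5
gripper_force: 60.9
```

Request:
arm_command(series=[0,0,0,0,0,0,0,0,0,0,0,0,0,0,0,0,0,0,0,0,0,0,0,0,0])

```text
clock: 10.87
eef_pos: [601.7, 234.5, 293.7]
tool_rot: [3.141, -0.0, 1.467]
force: [0.1, -0.4, -4.3]
width: 11.0
gripper_force: 60.8
```

```bash
python3 -c "
from h import *
go(601.9,233.5,288,84)
snap('wrist','w7.png')
"; python3 rim.py pics/w7.npz
```

```text
t10.87 [601.7 234.5 293.7] [ 1.7996e+02 -2.0000e-02  8.4040e+01] F [ 0.1 -0.4 -4.3] w11.0 shift cm [-0.09  0.03  0.57] roll 0.04
897 rect [ 0.7 -0.9 41.5 33.3  3.6] x [-20.4  20.6] y [-12.   15.2]
-24 9 [ 9.2 13.9] inner  9.2
-20 53 [-18.2  14.5] inner -18.2 9.2
-16 65 [-18.4  14.5] inner -8.7 11.2
-12 74 [-12.   15.1] inner -8.1 10.6
-8 73 [-12.  15.] inner -8.1 11.1
-4 80 [-12.   14.9] inner -8.0 11.0
0 71 [-11.9  14.9] inner -8.0 11.0
4 77 [-11.8  14.8] inner -8.0 10.9
8 77 [-11.8  14.8] inner -7.9 10.9
12 76 [-11.7  15.3] inner -8.5 10.8
16 196 [-11.6  15.2] inner 1.8 2.4
20 46 [-10.9  14.5] inner 1.8 2.4
```

Request:
arm_command(series=[0,0,0,0.3,0,0,0,0,0.6,0,0,0,0,0.9,0,0,0,0,1.2,0,0,0,0,1.5,0])

```text
clock: 11.33
eef_pos: [601.3, 234.4, 277.8]
tool_rot: [-3.141, 0.0, 1.467]
force: [-0.6, 0.0, -2.7]
width: 11.2
gripper_force: 60.8
```

Request:
arm_command(series=[0,0,0,0.2,0,0,0,0,0.4,0,0,0,0,0.6,0,0,0,0,0.8,0,0,0,0,1,0])

```text
clock: 11.75
eef_pos: [601.4, 234.4, 268.1]
tool_rot: [3.142, -0.0, 1.467]
force: [0.2, 0.0, -2.6]
width: 11.5
gripper_force: 60.7
```

```bash
python3 -c "
from h import *
go(601.9,233.5,260,84)
held()
print(monitor.read_state()['torque'])"
```

```text
t11.75 [601.4 234.4 268.1] [180.    -0.    84.04] F [ 0.2  0.  -2.6] w11.5 shift cm [-0.09  0.05  0.81] roll 0.04
htop 3696 tool-frame rect [ 0.8  0.3 12.9 36.  88.6] z [-39.6 -38.8 -36.8]
bridge 2116 tool-frame rect [ 6.  -9.2 28.9 25.4 89.9] z [10.2 11.1 13.3]
rim 3291 tool-frame rect [ -0.  -55.5 101.9 120.4  89.9] z [113.7 115.1 120. ]
rim top z vs tool y: [[-102.7, 114.2], [-18.7, 103.6]] slope deg -2.95
F [ 0.23  0.   -2.6 ] T [ 0.02  -0.165  0.021] w11.5
[-0.00977126 -0.10312695 -0.0233654 ]
```

Request:
arm_command(series=[0,0,0,0.15,0,0,0,0,0.3,0,0,0,0,0.45,0,0,0,0,0.6,0,0,0,0,0.75,0])

```text
clock: 12.22
eef_pos: [601.4, 234.4, 260.6]
tool_rot: [-3.142, -0.0, 1.467]
force: [0.1, 0.6, -3.4]
width: 11.4
gripper_force: 61.0
```

Request:
arm_command(series=[0,0,0,0.15,0,0,0,0,0.3,0,0,0,0,0.45,0,0,0,0,0.6,0,0,0,0,0.75,0])

```text
clock: 12.63
eef_pos: [601.1, 234.6, 253.4]
tool_rot: [-3.141, -0.0, 1.467]
force: [-2.1, -0.1, 0.1]
width: 11.3
gripper_force: 61.4
```

Request:
arm_command(series=[0,0,0,0.1,0,0,0,0,0.2,0,0,0,0,0.3,0,0,0,0,0.4,0,0,0,0,0.5,0])

```text
clock: 13.05
eef_pos: [601.2, 234.4, 248.0]
tool_rot: [-3.141, 0.0, 1.467]
force: [-1.8, 0.8, -1.3]
width: 11.0
gripper_force: 61.1
```

Request:
arm_command(series=[0,0,0,0.1,0,0,0,0,0.2,0,0,0,0,0.3,0,0,0,0,0.4,0,0,0,0,0.5,0])

```text
clock: 13.47
eef_pos: [601.3, 234.4, 243.1]
tool_rot: [-3.141, 0.0, 1.467]
force: [-2.7, 0.4, -0.4]
width: 11.3
gripper_force: 61.2
```

Request:
arm_command(series=[0,0,0,0.1,0,0,0,0,0.2,0,0,0,0,0.3,0,0,0,0,0.4,0,0,0,0,0.5,0])

```text
clock: 13.88
eef_pos: [601.3, 234.4, 238.1]
tool_rot: [-3.141, 0.0, 1.467]
force: [-2.8, 1.1, -0.8]
width: 11.4
gripper_force: 61.2
```

Request:
arm_command(series=[0,0,0,0.05,0,0,0,0,0.1,0,0,0,0,0.15,0,0,0,0,0.2,0,0,0,0,0.25,0])

```text
clock: 14.3
eef_pos: [601.4, 234.4, 235.7]
tool_rot: [-3.141, -0.0, 1.467]
force: [-2.6, 0.3, -1.9]
width: 11.6
gripper_force: 61.2
```

Request:
arm_command(series=[0,0,0,0.05,0,0,0,0,0.1,0,0,0,0,0.15,0,0,0,0,0.2,0,0,0,0,0.25,0])

```text
clock: 14.72
eef_pos: [601.3, 234.4, 233.0]
tool_rot: [-3.141, 0.0, 1.467]
force: [-1.9, -0.1, -3.7]
width: 11.2
gripper_force: 61.1
```

Request:
arm_command(series=[0,0,0,0.05,0,0,0,0,0.1,0,0,0,0,0.15,0,0,0,0,0.2,0,0,0,0,0.25,0])

```text
clock: 15.13
eef_pos: [601.6, 234.3, 230.8]
tool_rot: [3.141, 0.0, 1.467]
force: [-1.5, -0.3, -2.6]
width: 11.7
gripper_force: 60.8
```

```bash
python3 -c "
from h import *
go(601.9,233.5,230,84)
held()"
```

```text
t15.13 [601.6 234.3 230.8] [179.97   0.    84.03] F [-1.5 -0.3 -2.6] w11.7 shift cm [-0.08  0.03  0.08] roll 0.03
htop 3737 tool-frame rect [ 0.9 -0.  36.1 12.6  0.6] z [-40.  -39.2 -37.3]
bridge 2138 tool-frame rect [ 5.6 -9.  26.4 29.   0.1] z [ 9.8 10.7 13.4]
rim 3373 tool-frame rect [-1.000e-01 -6.220e+01  8.800e+01  1.208e+02  8.970e+01] z [113.3 114.7 119.8]
rim top z vs tool y: [[-102.6, 113.8], [-18.6, 104.2]] slope deg -2.73
F [-1.54 -0.26 -2.58] T [-0.063  0.279  0.019] w11.7
```

Request:
arm_command(series=[0,0,0,0.05,0,0,0,0,0.1,0,0,0,0,0.15,0,0,0,0,0.2,0,0,0,0,0.25,0])

```text
clock: 15.6
eef_pos: [602.2, 234.4, 228.9]
tool_rot: [3.14, -0.001, 1.467]
force: [0.6, -0.9, 2.3]
width: 11.2
gripper_force: 61.6
```

Request:
arm_command(series=[0,0,0,0.05,0,0,0,0,0.1,0,0,0,0,0.15,0,0,0,0,0.2,0,0,0,0,0.25,0])

```text
clock: 16.02
eef_pos: [602.6, 234.4, 228.8]
tool_rot: [3.138, -0.002, 1.467]
force: [0.3, 0.0, 6.1]
width: 11.4
gripper_force: 62.2
```

Request:
arm_command(series=[0,0,0,0.05,0,0,0,0,0.1,0,0,0,0,0.15,0,0,0,0,0.15,0,0,0,0,0.15,0])

```text
clock: 16.43
eef_pos: [603.1, 234.4, 228.7]
tool_rot: [3.137, -0.003, 1.466]
force: [-3.9, -2.2, 18.5]
width: 11.5
gripper_force: 64.5
```

```bash
python3 -c "
from h import *
go(601.9,233.5,230,84)
held()
b=monitor.read_state();print(b['force'])"
```

```text
t16.43 [603.1 234.4 228.7] [ 1.7974e+02 -1.6000e-01  8.4020e+01] F [-3.9 -2.2 18.5] w11.5 shift cm [-0.11 -0.11 -0.13] roll 0.02
htop 3781 tool-frame rect [ 1.   0.2 12.5 36.  88.5] z [-40.2 -39.4 -37.4]
bridge 2162 tool-frame rect [ 5.4 -9.5 26.8 28.9  0.4] z [ 9.5 10.4 13.3]
rim 3495 tool-frame rect [ -0.6 -63.5  88.  121.   89.9] z [112.7 114.1 120. ]
rim top z vs tool y: [[-103.8, 112.9], [-19.8, 105.3]] slope deg -1.84
F [-3.91 -2.19 18.47] T [-0.392  1.254  0.041] w11.5
[-3.62776981 -2.35151145 18.65948145]
```

Request:
arm_command(series=[0,0,0,-0.03,0,0,0,0,-0.03,0,0,0,0,-0.03,0,0,0,0,-0.03,0,0,0,0,-0.03,0])

```text
clock: 16.9
eef_pos: [603.0, 234.5, 228.7]
tool_rot: [3.137, -0.003, 1.467]
force: [-3.7, -1.8, 18.3]
width: 11.0
gripper_force: 64.0
```

Request:
arm_command(series=[0,0,0,-0.03,0,0,0,0,-0.03,0,0,0,0,-0.03,0,0,0,0,-0.03,0,0,0,0,-0.03,0])

```text
clock: 17.32
eef_pos: [603.0, 234.4, 228.7]
tool_rot: [3.137, -0.002, 1.467]
force: [-3.2, -1.2, 15.5]
width: 11.4
gripper_force: 63.8
```

Request:
arm_command(series=[0,0,0,0,0,0,0,0,0,0,0,0,0,0,0,0,0,0,0,0,0,0,0,0,0])

```text
clock: 17.73
eef_pos: [603.0, 234.5, 228.7]
tool_rot: [3.137, -0.002, 1.467]
force: [-3.6, -0.4, 15.8]
width: 11.0
gripper_force: 63.8
```

Request:
arm_command(series=[0,0,0,0,0,0,0,0,0,0,0,0,0,0,0,0,0,0,0,0,0,0,0,0,0])

```text
clock: 18.15
eef_pos: [603.0, 234.5, 228.7]
tool_rot: [3.137, -0.002, 1.467]
force: [-4.4, -1.6, 16.4]
width: 11.0
gripper_force: 63.8
```

Request:
arm_command(series=[0,0,0,0,0,0,0,0,0,0,0,0,0,0,0,0,0,0,0,0,0,0,0,0,0])

```text
clock: 18.57
eef_pos: [603.0, 234.4, 228.7]
tool_rot: [3.137, -0.002, 1.466]
force: [-2.8, -1.0, 16.6]
width: 11.2
gripper_force: 63.8
```

Request:
arm_command(series=[0,0,0,-0.05,0,0,0,0,-0.1,0,0,0,0,-0.15,0,0,0,0,-0.2,0,0,0,0,-0.2,0])

```text
clock: 18.98
eef_pos: [602.7, 234.4, 228.8]
tool_rot: [3.138, -0.001, 1.467]
force: [-1.1, -1.3, 7.3]
width: 11.2
gripper_force: 62.6
```

Request:
arm_command(series=[0,0,0,0,0,0,0,0,0,0,0,0,0,0,0,0,0,0,0,0,0,0,0,0,0])

```text
clock: 19.4
eef_pos: [602.7, 234.4, 228.8]
tool_rot: [3.138, -0.001, 1.467]
force: [-0.8, -0.5, 6.8]
width: 11.2
gripper_force: 62.6
```

Request:
arm_command(series=[0,0,0,-0.05,0,0,0,0,-0.1,0,0,0,0,-0.15,0,0,0,0,-0.18,0,0,0,0,-0.18,0])

```text
clock: 19.82
eef_pos: [602.2, 234.4, 228.8]
tool_rot: [3.14, -0.0, 1.467]
force: [1.2, -1.3, 1.9]
width: 11.3
gripper_force: 61.4
```

Request:
arm_command(series=[10,0,0,0,0,20,0,0,0,0,30,0,0,0,0,45,0,0,0,0,60,0,0,0,0])

```text
clock: 20.23
eef_pos: [600.7, 234.5, 228.2]
tool_rot: [-3.14, 0.0, 1.467]
force: [-0.2, 0.1, -0.4]
width: 48.7
gripper_force: 0.0
```

Request:
arm_command(series=[80,0,0,0,0,80,0,0,0,0,80,0,0,0,0,80,0,0,0,0,80,0,0,0,0])

```text
clock: 20.65
eef_pos: [601.4, 234.4, 228.7]
tool_rot: [-3.141, -0.0, 1.467]
force: [0.7, 0.1, -0.0]
width: 68.1
gripper_force: 0.0
```

```bash
python3 -c "
from h import *
go(603,234,350,84)
im,d,m,L,n=held('w8.png')
dish()"
```

```text
t20.65 [601.4 234.4 228.7] [-179.99   -0.     84.03] F [ 0.7  0.1 -0. ] w68.1 shift cm [ -0.03   0.16 -12.13] roll 0.03
htop 3740 tool-frame rect [ 0.8 -3.  12.  36.7 89.6] z [-40.3 -39.5 -37.5]
bridge 3160 tool-frame rect [  0.5 -10.3  29.6  37.1  89.9] z [10.  10.9 12.3]
rim 2748 tool-frame rect [  0.4 -60.3 121.   87.9   0.5] z [114.  117.3 120.5]
rim top z vs tool y: [[-100.6, 117.0], [-16.6, 105.1]] slope deg -4.6
F [ 0.71  0.1  -0.04] T [ 0.005 -0.002  0.035] w68.1
green 255 4117 [598.2 236.   36.3  12.1  82.8] [262.3 268.1 269. ]
green 205 3222 [591.1 235.9  37.1  29.6  83.9] [215.3 217.8 218.6]
green 100 3696 [541.5 241.  120.8  88.5  83.7] [102.7 110.5 114.1]
rim plane [-8.900000e-03  1.910000e-02  1.072008e+02]
soap [527.  244.2 117.5  59.9  83.6] 121.01600039186843
```

View pics/w8.png

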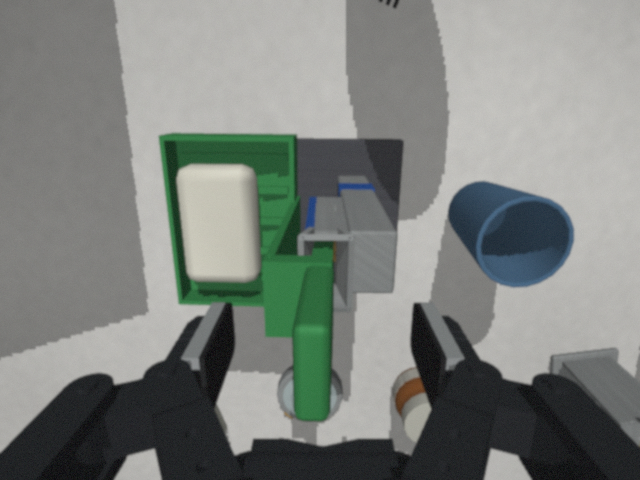

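Picture: the dish stands in the blue hook (mouth at (325,240)), the soap is in the tray at (218,222), and the fingers are clear of the handle. Retreating straight up.

Request:
arm_command(series=[80,0,0,-1,0,80,0,0,-3,0,80,0,0,-5.5,0,80,0,0,-8.5,0,80,0,0,-12,0])

```text
clock: 21.17
eef_pos: [600.6, 234.1, 349.6]
tool_rot: [-3.14, 0.001, 1.466]
force: [0.8, 0.3, 0.3]
width: 68.5
gripper_force: 0.0
```

Request:
arm_command(series=[80,-2,0,0,0,80,-5,0,0,0,80,-7,0,0,0,80,-7,0,0,0,80,-7,0,0,0])

```text
clock: 21.58
eef_pos: [594.4, 163.4, 350.0]
tool_rot: [3.14, -0.001, 1.464]
force: [0.0, 1.2, 0.3]
width: 67.8
gripper_force: 0.0
```

Request:
arm_command(series=[80,0,0,0,0,80,0,0,0,0,80,0,0,0,0,80,0,0,0,0,80,0,0,0,0])

```text
clock: 22.0
eef_pos: [594.1, 165.5, 348.5]
tool_rot: [-3.141, 0.0, 1.468]
force: [0.2, 0.2, -0.5]
width: 68.4
gripper_force: 0.0
```

```bash
python3 -c "
from h import *
go(603,234,350,84)
dish('w9.png'); snap('top','t9.png')"
```

```text
t22.00 [594.1 165.5 348.5] [-179.98    0.     84.09] F [ 0.2  0.2 -0.5] w68.4 shift cm [ 6.91  0.18 -0.15] roll 0.09
green 255 1463 [598.5 234.7  34.5  12.3  83.4] [266.6 268.1 269.2]
green 205 1206 [591.2 235.4  35.7  29.9  83.7] [216.8 217.8 218.7]
green 100 1942 [540.7 240.6 118.7  86.1  83.8] [102.2 110.8 114.3]
rim plane [-3.000000e-04 -2.200000e-03  1.068272e+02]
soap [527.  243.1 119.6  58.5  83.3] 120.99324654351665
```

View pics/w9.png

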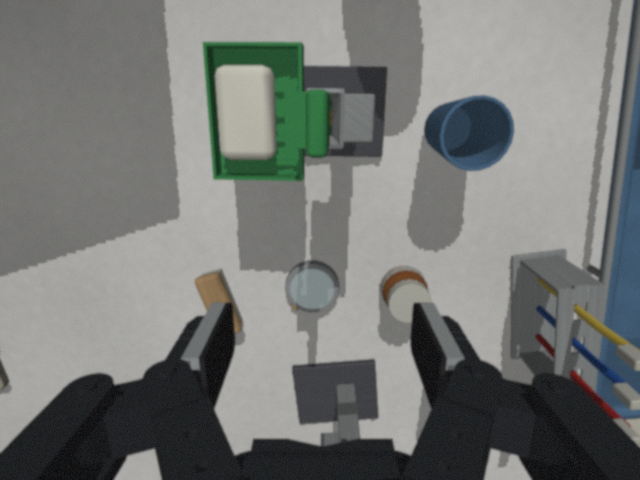

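The dish hangs in the blue hook (handle at (317,122)) with the soap in it, the other things look undisturbed, and the arm is clear. Handing in.

```bash
python3 -c "
from h import *
print(workorder.finish_job())"
```

```text
the job is handed in; nothing more can be done
None
```

The green dish, soap still in it, now hangs in the blue-banded hook: it stands on the seat, was held there with about 18 N for over a second (peak about 21 N) and released, and the job is handed in; I read the catch's snap from the forces and the seat height, not from the catch itself.

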